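Run down the wing knob of a hold-down jig

TASK

Tighten the loose orange wing knob on the plywood hold-down jig: push its wings round clockwise (seen from above) with the fingertips, stroke after stroke, until the knob is fully home against its stop and the metal strap presses on the wooden block beneath it. Do not take the knob between the fingers, do not shift or lift the block, leave the other blocks and tools where they are, and finish clear of everything.

Things in the scene. Friction and masses are not known exactly. Their poses are not given: they have to be found in the camera images.
- knob (a joint): angle of the orange wing knob in rad, growing clockwise seen from above; it starts anywhere from 0 to 2.0 and its firm stop (fully home) is at 8.0. It stays where it is left; friction is about 0.035 N m (1 N at the wings). The knob and strap sink 0.64 mm per rad turned; the strap meets the block at about 7.5
- knob_mid (a point): on the vertical axis of the wing knob, half-way up its wings; x along one wing (the other along -x), turning with the knob, z up. The two wings reach 42 mm from the axis, 9 mm thick, 22 mm high (11 mm above and below this point); hub radius 11.5 mm, its stud end 16 mm above this point. 12 mm free below the wings, above the strap (collar of radius 12 mm on the axis). About 100 mm above the bench
- jig: fixed plywood jig, board 220 x 230 x 18 mm; origin at bench level under the knob's axis, z up, x towards its upright steel guide post (away from the robot, within 0.6 rad of the world's x). The post, radius 8 mm, stands at x = +52 mm, 135 mm high, taller than the wings, so fingertips cannot circle right round beside it; all other sides are free at wing height
- clamped_block: light wooden cube, 45 mm, loose between low rails on the jig board under the free end of the strap, at jig x = -75 mm; origin at the centre of its underside
- strap: flat aluminium strap 165 x 32 x 10 mm that the knob drives down; origin on the knob's axis at its underside; runs along the jig's x from -92 to +72 mm
- board_block: spare light wooden cube, 45 mm, loose on the jig board beside the clamp; origin at the centre of its underside
- dowel: short wooden dowel standing upright on the jig board, diameter 22, height 50 mm; origin at the centre of its underside
- block_a: loose wooden cube, 45 mm, on the bench left or right of the jig; origin at the centre of its underside
- block_b: darker loose wooden cube, 45 mm, on the bench left or right of the jig; origin at the centre of its underside
- block_c: loose wooden cube, 45 mm, on the bench left or right of the jig; origin at the centre of its underside
- screwdriver: red-handled screwdriver lying on the bench to the right, about 0.2 m long
- glue: white glue bottle with red cap, diameter 56, height 140 mm, on the bench to the right; origin at the centre of its underside
Things that resemble listed ones, but are neither listed nor needed, are in the scene too. Leave any black, red or turquoise look-alike of the clamped_block alone.

How it is judged (in metres and radians):
At the end, for the whole second after the job is handed in: The knob is within 0.25 rad of its stop (joint above 7.75) and at rest, the strap presses on the block with more than 2 N, the block is within 8 mm and every other loose thing within 20 mm of where it started (value of joint knob above 7.75 rad and contact force between strap and clamped_block above 2 N and distance of clamped_block from where it was at the start of the episode below 0.008 m and velocity of joint knob between -0.05 and 0.05 rad/s and distance of each of board_block, dowel, block_a, block_b, block_c, screwdriver, glue from where it was at the start of the episode below 0.02 m); the robot touches nothing.
It fails at once if the knob is taken between the fingers (contact force between the fingers and strap above 0.5 N and x of the grasp point in the frame of knob_mid between -0.045 and 0.045 m and y of the grasp point in the frame of knob_mid between -0.006 and 0.006 m and z of the grasp point in the frame of knob_mid below 0.026 m).
It fails at once if the clamped block is lifted or shifted by more than 8 mm (distance of clamped_block from where it was at the start of the episode above 0.008 m).
It fails at once if another loose thing is moved by more than 20 mm (distance of any of board_block, dowel, block_a, block_b, block_c, screwdriver, glue from where it was at the start of the episode above 0.02 m).
It also fails if it takes over 48 s, if anything falls off the work surface, if the arm or the gripper's body presses on something with over 40 N, if the wrist force passes 120 N, or if a joint passes its speed limit or range.

ROBOT

A 6-joint arm with a two-finger parallel gripper is mounted at the origin on the work surface. World frame = base frame: x ahead of the robot, y to its left, z up, the work surface at z = 0. Lengths are in mm, angles in rad, forces in N, time in s.
With the tool pointing down it reaches from about 275 to 750 mm from the base axis. Payload 10.2 kg.
Tool frame: the origin (TCP) lies at the very end of the fingers, on their centre line; the grasp point (between the pads) lies behind it (ctrl.grasp_offset is the z of the grasp point in the tool frame, in mm); z points along the fingers, y is the direction in which the jaws open and shut (so a half turn about z gives the same grasp; the last joint's range is limited). The gripper opens to 85 mm and grips with 20 to 120 N. Pads are 22 mm wide; open, the fingers measure 114 mm over their backs; the gripper's body (76 mm by 85 mm) begins 54 mm behind the grasp point. The pads swing forward as they close: fully open they stand 13 mm farther back than shut.
Start: joints at [1.035, 0.313, 1.498, -0, 1.331, -0.223], TCP at [161.568, 499.527, 231.294] pointing down, gripper open.
Joint ranges: [-2.94, 2.94], [-0.97, 2.17], [0.19, 2.56], [-1.23, 4.37], [0.02, 3.11], [-2.88, 2.88]. Speed limits (rad/s): [2.39, 2.39, 3.01, 3.14, 3.14, 3.14].

INTERFACE

Orientations are given as a unit quaternion [w, x, y, z].
In Python, from rig import ctrl, capture, job gives the robot as it stands. The module is installed in compiled form; this text tells all that it offers.
- The arm moves only by the tool move_arm, never from a script. Its argument "series" is a list of rows, each a list of 7 numbers: the turn, a rotation vector about the tool's x, y, z in rad, then the shift along the tool's x, y, z in cm, then the opening, from 0 (shut) to 1 (fully open). A call has 1 to 5 rows; each row is the pose to reach, as a shift and turn from the pose measured when the call began, along the tool's axes at that moment; what a row does not reach only later rows make up. A row lasts 1/12 s, in which the tool goes at most 41.7 mm and 7.16 degrees, less where a joint would pass 70% of its speed; a pose out of reach is approached as far as the arm can. A call with a gripper value outside its range is refused whole. The fingers move at their own pace and stop on an object; "grip_force" is the grip in N (left out, the last holds). Time passes only in rows, so rows that repeat a pose let the fingers close. It gives the time, the measured TCP pose, the force and the opening at its end, in the units of the state.
- ctrl.sense(): the state, without advancing time (a new reading comes with each control period).
- capture(name): name is "scene" or "top" or "wrist"; returns a dict with "frame" (480x640x3 uint8, red, green, blue), "mtx" (3x3 intrinsics, pixels), "dist" ([k1, k2, p1, p2, k3] as OpenCV has them; the pictures are not rectified), "R" (3x3) and "t" (3): a world point X has camera coordinates R X + t. Camera axes: x right, y down, z forward; pixel columns grow to the right and rows downward; lengths in mm; the calibration is good to about 2 mm. A picture is of the moment at which its call begins. There is no depth.
- job.finish_job(): hands the job in, once; it reports no verdict.
The state is a dict: "time_s": time; "joints": joint angles; "dq": joint speeds; "tau": joint torques, N m; "eef_pos": TCP position; "ee_rot": TCP orientation; "force": force on the tool from outside, world axes, zero at the start; "wrist_torque": the same for the moment, N m; "grip_width": opening from 0.0 (shut) to 1.0 (fully open).
Only numpy, scipy, OpenCV 4.12 (cv2) and the standard library are available. Lean on these libraries where they do the work, as an engineer would, in place of code of your own. Each camera call takes 0.05 s, during which the arm holds its last target.

## Working session

There is one attempt and no reset: what is moved stays moved. The work goes in short steps, Python scripts to look and compute and a tool call to move; the robot and the scene stay as the last step left them, time stands still between calls to the robot, and variables do not carry over. Pictures are saved under pics/ and viewed, and the job is handed in when it is done.

Besides the shell and the picture viewer there is one more tool, called after "Request:" as name([rows], argument=value, ...), one row to a line, values as JSON. move_arm: Moves the arm, as the interface text tells. Its arguments: {"type":"object","properties":{"series":{"type":"array","items":{"type":"array","items":{"type":"number"}}},"grip_force":{"type":"number"}},"required":["series"]}

```bash
mkdir -p pics
python3 - <<'E'
from rig import ctrl,capture
import cv2
print(ctrl.sense(), ctrl.grasp_offset)
for n in ["scene","top"]:
    c=capture(n); cv2.imwrite(f"pics/{n}0.png",c["frame"][:,:,::-1])
    import pickle; pickle.dump(c,open(f"{n}0.pkl","wb"))
    print(n,c["R"],c["t"],c["mtx"],c["dist"])
E
```

```text
{'time_s': 0.0, 'joints': array([ 1.03458102e+00,  3.13437397e-01,  1.49843646e+00,  3.47747077e-06,
        1.33100984e+00, -2.23414651e-01]), 'dq': array([-3.21960576e-05, -7.34087874e-04, -4.78187427e-04,  6.55483757e-04,
       -9.62740691e-04,  5.48637507e-04]), 'tau': array([ 6.00268577e-04, -4.12267256e+01, -2.59755135e+01, -8.95814878e-05,
        4.06159743e-03,  5.21870760e-06]), 'eef_pos': array([161.43758702, 499.29014479, 230.74176422]), 'ee_rot': array([-2.40894083e-04,  1.55763865e-01,  9.87794109e-01, -5.98889917e-04]), 'force': array([0.1564444 , 0.01136106, 0.03779366]), 'wrist_torque': array([-0.01841225, -0.05181786, -0.01871278]), 'grip_width': 0.9995372303360354} -18.700000000000003
scene [[ 0.41538698  0.90943624  0.0194779 ]
 [ 0.5215187  -0.22055155 -0.82424223]
 [-0.74529987  0.35253758 -0.56590225]] [-184.01940031 -198.38896483 1482.88375268] [[482.95921401   0.         310.13960658]
 [  0.         482.95921401 232.57884267]
 [  0.           0.           1.        ]] [-0.05164995  0.          0.          0.          0.        ]
top [[ 0.02815257 -0.99958991 -0.0052394 ]
 [-0.98248101 -0.02670397 -0.1844396 ]
 [ 0.18422405  0.01034006 -0.98282988]] [ -17.27052623  517.75664985 1044.85711797] [[501.47102792   0.         319.85477824]
 [  0.         501.47102792 240.89269254]
 [  0.           0.           1.        ]] [0.00814284 0.         0.         0.         0.        ]
```

View pics/scene0.png

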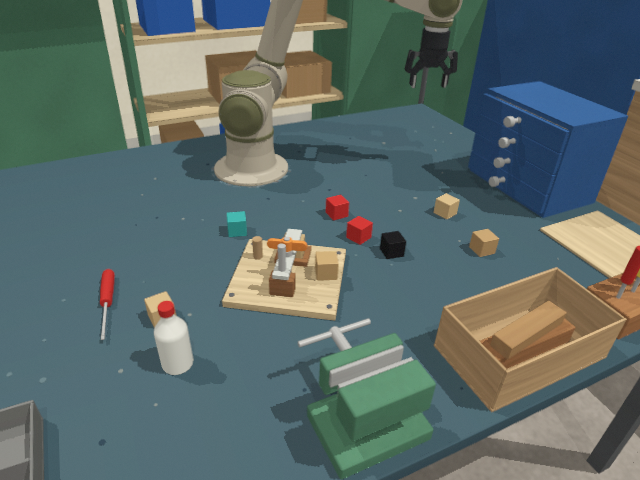

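View pics/top0.png

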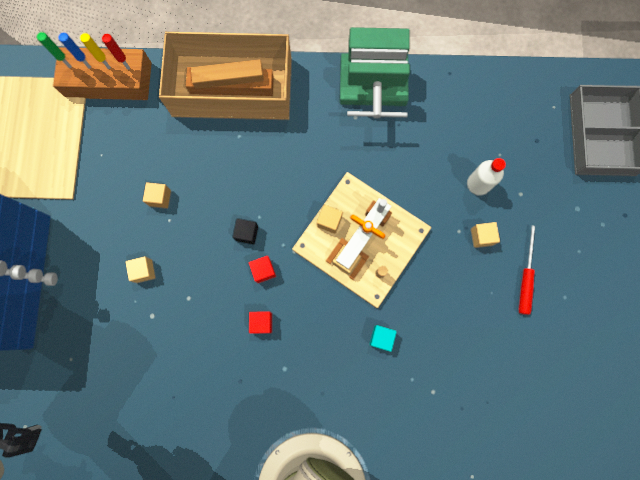

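The top picture shows the jig with the orange knob at about (368,227), its wings from (350,216) to (385,237), and the post at about (382,207). The clamped block is under the strap's lower-left end near (348,260). The spare block is at (329,219) and the dowel at (382,271).

```bash
cat > h.py <<'E'
import numpy as np,cv2,pickle
from rig import ctrl,capture
def ray(c,uv):
    p=cv2.undistortPoints(np.array([[uv]],float),c["mtx"],np.array(c["dist"]))[0,0]
    R=np.array(c["R"]);t=np.array(c["t"])
    return -R.T@t, R.T@np.array([p[0],p[1],1])
def onz(c,uv,z):
    o,d=ray(c,uv); return o+d*(z-o[2])/d[2]
def proj(c,X):
    return cv2.projectPoints(np.array(X,float).reshape(-1,3),cv2.Rodrigues(np.array(c["R"]))[0],np.array(c["t"]),c["mtx"],np.array(c["dist"]))[0][:,0]
def orange(c):
    h=cv2.cvtColor(c["frame"],cv2.COLOR_RGB2HSV)
    m=cv2.inRange(h,(5,200,120),(18,255,255))
    return m
def tri(c1,u1,c2,u2):
    A=[];b=[]
    for c,u in((c1,u1),(c2,u2)):
        o,d=ray(c,u);d/=np.linalg.norm(d);P=np.eye(3)-np.outer(d,d);A.append(P);b.append(P@o)
    return np.linalg.lstsq(np.vstack(A),np.hstack(b),rcond=None)[0]
E
python3 - <<'E'
from h import *
cs={}
for n in["scene","top"]:
    c=cs[n]=pickle.load(open(n+"0.pkl","rb")); m=orange(c)
    k,l,s,ce=cv2.connectedComponentsWithStats(m)
    for i in range(1,k):
        if s[i,4]>15: print(n,s[i],ce[i])
    if n=="top":
        crop=c["frame"][160:320,280:440]
    else: crop=c["frame"][215:325,215:360]
    cv2.imwrite(f"pics/{n}0z.png",cv2.resize(crop[:,:,::-1],None,fx=4.5,fy=4.5,interpolation=cv2.INTER_CUBIC)[:600])
E
```

```text
top [351 216  34  23  90] [368.36666667 228.8       ]
```

```bash
ls pics
```

```text
scene0.png
scene0z.png
top0.png
top0z.png
```

View pics/top0z.png

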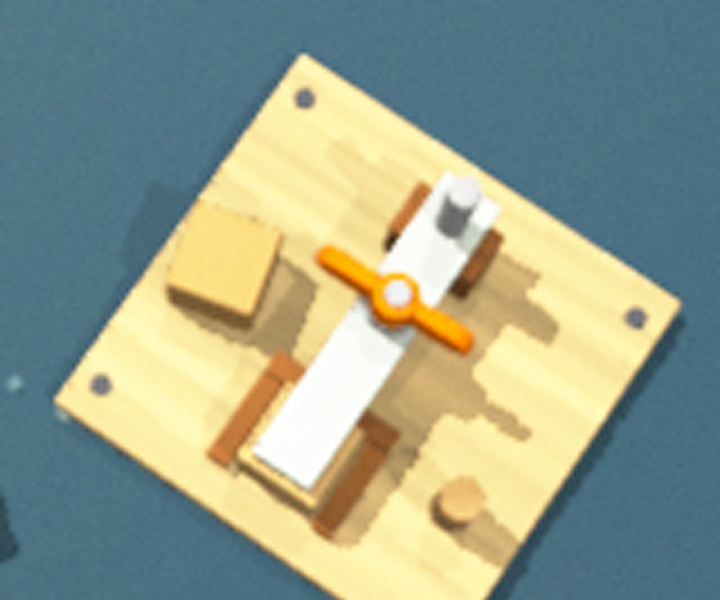

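View pics/scene0z.png

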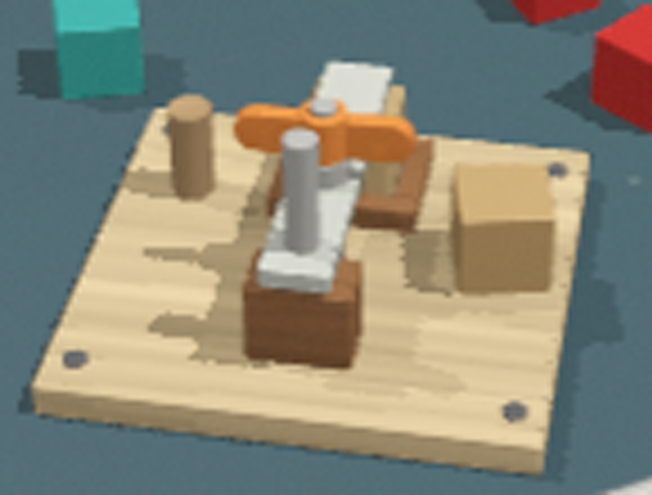

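Run:
```python
from h import *
s=pickle.load(open("scene0.pkl","rb"));t=pickle.load(open("top0.pkl","rb"))
z=lambda x,y:(x/4.5+279.6,y/4.5+159.6); zs=lambda x,y:(x/4.5+214.6,y/4.5+214.6)
print("stud",tri(t,z(399,289),s,zs(323,103)),onz(t,z(399,289),116))
print("post",tri(t,z(464,188),s,zs(301,135)),onz(t,z(464,188),135))
a,b=onz(t,z(320,250),111),onz(t,z(471,347),111);print("wings",a,b,np.linalg.norm(a-b),(a+b)/2,np.arctan2(*(b-a)[1::-1]))
print("strap end mid",onz(t,z(283,472),85),"dowel",onz(t,z(464,490),68),"bblock top",[onz(t,z(*p),63) for p in((209,207),(283,237),(250,315),(170,290))])
print("corners board",[onz(t,z(*p),18) for p in((302,55),(681,303),(58,400))])
```

```text
stud [ 543.30701341 -101.51055996  118.1964086 ] [ 543.66831472 -102.03716805  116.        ]
post [ 586.39862782 -128.82665791  136.92935027] [ 586.86612737 -129.2059126   135.        ]
wings [562.19856959 -65.95839655 111.        ] [ 518.57596842 -135.57642061  111.        ] 82.15595295799261 [ 540.38726901 -100.76740858  111.        ] -2.1305448330278365
strap end mid [462.35125886 -51.92882623  85.        ] dowel [ 458.54396086 -137.75311147   68.        ] bblock top [array([593.78582203, -14.37013842,  63.        ]), array([579.81745917, -50.45884626,  63.        ]), array([540.92947766, -35.40680207,  63.        ]), array([552.16497811,   3.30337864,  63.        ])]
corners board [array([686.85918535, -59.79505364,  18.        ]), array([ 562.39554976, -251.43024972,   18.        ]), array([504.75337609,  58.02838704,  18.        ])]
```

```bash
cat >> h.py <<'E'
from scipy.spatial.transform import Rotation as Ro
K=np.array([543.0,-101.5]); JA=-0.57
ux=np.array([np.cos(JA),np.sin(JA)]); uy=np.array([-ux[1],ux[0]])
def jig2w(x,y,z): return np.r_[K+x*ux+y*uy,z]
RT=np.column_stack([np.r_[-ux,0],np.r_[uy,0],[0,0,-1]])
def st():
    s=ctrl.sense(); q=s["ee_rot"]; return s,np.array(s["eef_pos"]),Ro.from_quat([q[1],q[2],q[3],q[0]]).as_matrix()
def rel(X):
    s,p,R=st(); return R.T@(np.array(X)-p)/10
def rot(): 
    s,p,R=st(); return Ro.from_matrix(R.T@RT).as_rotvec()
def jigpos():
    s,p,R=st(); d=p[:2]-K; return np.array([d@ux,d@uy,p[2]])
E
python3 - <<'E'
from h import *
print(np.linalg.det(RT),rot(),rel(jig2w(19,-33,230)),jig2w(19,-33,230))
E
```

```text
1.0 [-1.08863891e-03 -1.17636846e-04  2.57238967e-01] [-55.78940988 -49.1041865    0.11897094] [ 541.18826092 -139.53574111  230.        ]
```

Request:
move_arm([
  [0,0,0.257,-55.8,-49.1,0,0],
  [0,0,0.257,-55.8,-49.1,0,0],
  [0,0,0.257,-55.8,-49.1,0,0],
  [0,0,0.257,-55.8,-49.1,0,0],
  [0,0,0.257,-55.8,-49.1,0,0],
])

```text
time_s: 0.52
eef_pos: [268.2, 318.6, 231.1]
ee_rot: [-0.0, 0.281, 0.96, -0.001]
force: [1.0, 0.5, 0.7]
grip_width: 0.298
```

Run:
```python
from h import *
print(rot(),rel(jig2w(19,-33,200)),st()[1],st()[0]["time_s"])
```

```text
[-1.45741355e-03 -5.54148764e-05  8.43763264e-04] [-47.68723593 -23.87942779   3.1372545 ] [268.20932503 318.64818861 231.05121438] 0.5167
```

Request:
move_arm([
  [0,0,0,-47.7,-23.9,0,0],
  [0,0,0,-47.7,-23.9,0,0],
  [0,0,0,-47.7,-23.9,0,0],
  [0,0,0,-47.7,-23.9,0,0],
  [0,0,0,-47.7,-23.9,0,0],
])

```text
time_s: 0.93
eef_pos: [374.8, 139.3, 231.3]
ee_rot: [-0.0, 0.281, 0.96, -0.001]
force: [1.0, 0.9, 0.5]
grip_width: -0.003
```

Run:
```python
from h import *
print(rot(),rel(jig2w(19,-33,200)),st()[1],st()[0]["time_s"])
```

```text
[-1.32327684e-03 -2.40607632e-05  7.78775433e-04] [-29.04807433 -14.51354645   3.14987251] [374.75785425 139.31171117 231.31378341] 0.9333
```

Request:
move_arm([
  [0,0,0,-29,-14.5,0,0],
  [0,0,0,-29,-14.5,0,0],
  [0,0,0,-29,-14.5,0,0],
  [0,0,0,-29,-14.5,0,0],
  [0,0,0,-29,-14.5,0,0],
])

```text
time_s: 1.35
eef_pos: [481.2, -39.9, 231.2]
ee_rot: [-0.0, 0.281, 0.96, -0.001]
force: [0.1, 0.3, -0.4]
grip_width: -0.003
```

Run:
```python
from h import *
print(rot(),rel(jig2w(19,-33,180)),st()[1],st()[0]["time_s"])
```

```text
[-0.00133662 -0.00041313  0.00027407] [-10.42412541  -5.14409106   5.12617354] [481.21411112 -39.9458627  231.23601594] 1.35
```

Request:
move_arm([
  [0,0,0,-10.4,-5.1,0,0],
  [0,0,0,-10.4,-5.1,0,0],
  [0,0,0,-10.4,-5.1,0,0],
  [0,0,0,-10.4,-5.1,5.1,0],
  [0,0,0,-10.4,-5.1,5.1,0],
])

```text
time_s: 1.77
eef_pos: [539.8, -139.8, 175.2]
ee_rot: [-0.004, 0.282, 0.959, 0.0]
force: [-1.6, 0.8, -1.7]
grip_width: -0.001
```

Run:
```python
from h import *
print(jigpos(),st()[1],st()[0]["time_s"])
for n in["top","scene","wrist"]:
    c=capture(n);pickle.dump(c,open(n+"1.pkl","wb"));cv2.imwrite(f"pics/{n}1.png",c["frame"][:,:,::-1])
    if n!="wrist":
        u=proj(c,st()[1])[0];print(n,u);x,y=map(int,u)
        cv2.imwrite(f"pics/{n}1z.png",cv2.resize(c["frame"][y-70:y+60,x-70:x+70,::-1],None,fx=4.5,fy=4.5,interpolation=cv2.INTER_CUBIC))
```

```text
[ 17.97932623 -33.91192454 175.23189322] [ 539.83685097 -139.75270299  175.23189322] 1.7667
top [389.81719769 219.92790855]
scene [267.64322357 215.34782301]
```

View pics/wrist1.png

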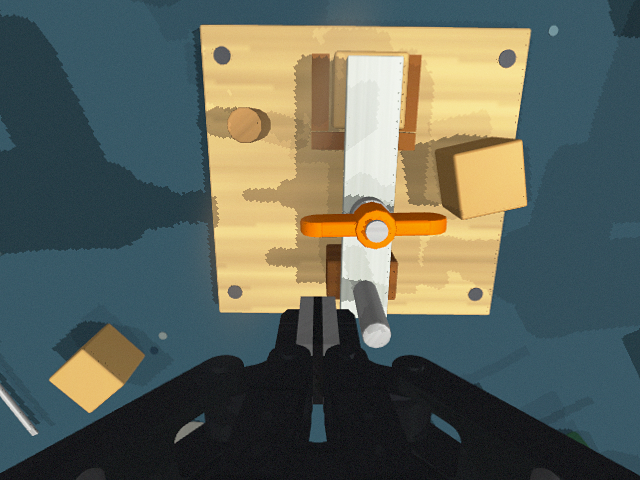

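View pics/scene1z.png

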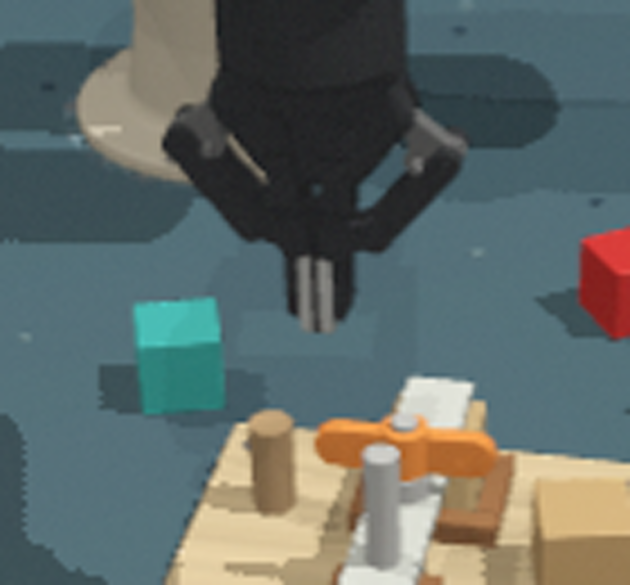

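The wrist view shows the shut fingertips at about (318,297), the stud top at (377,231), wings from (301,226) to (446,225), and the post top at (376,335). The scene view shows narrow straight fingers for about 40 mm above the tips, with the linkage spreading above that. I'll check the knob axis with the wrist camera.

Run:
```python
from h import *
w=pickle.load(open("wrist1.pkl","rb"));t=pickle.load(open("top0.pkl","rb"));s=pickle.load(open("scene0.pkl","rb"))
tz=(399/4.5+279.6,289/4.5+159.6)
for n,u,z in(("stud",(377,230),117),("post",(376,335),135),("wa",(301,227),112),("wb",(446,225),112)):
    print(n,onz(w,u,z))
print(tri(w,(377,230),t,tz),tri(w,(377,230),s,(323/4.5+214.6,103/4.5+214.6)))
print("tip",proj(w,st()[1]),st()[1],jigpos(),rel(jig2w(20,-31,97)))
```

```text
stud [ 540.16281087 -100.68168097  117.        ]
post [ 584.10717836 -129.71698065  135.        ]
wa [ 517.92913486 -134.83442807  112.        ]
wb [559.55811829 -67.66569626 112.        ]
[ 545.93466388 -102.11387683  101.73836671] [ 540.56811392 -100.38176429  116.07736833]
tip [[318.29492347 322.94350328]] [ 540.77695589 -138.27602988  180.38003971] [ 17.97394135 -32.16140126 180.38003971] [-0.22203432  0.12796455  8.33733613]
```

```bash
sed -i 's/^K=.*; JA/K=np.array([542.0,-101.2]); JA/' h.py
python3 - <<'E'
from h import *
print(jigpos(),rot(),rel(jig2w(20.5,-31,96)))
E
```

```text
[ 18.97773194 -31.87433951 180.38003971] [-0.00144118 -0.00231699  0.00090258] [-0.17186131  0.09944799  8.43749385]
```

Request:
move_arm([
  [0,0,0,-0.2,0.1,3,0],
  [0,0,0,-0.2,0.1,5,0],
  [0,0,0,-0.2,0.1,7,0],
  [0,0,0,-0.2,0.1,8.4,0],
  [0,0,0,-0.2,0.1,8.4,0],
])

```text
time_s: 2.33
eef_pos: [542.1, -137.4, 95.8]
ee_rot: [-0.002, 0.28, 0.96, -0.0]
force: [-0.3, -0.1, -0.4]
grip_width: -0.001
```

```bash
cat > plan.py <<'E'
from h import *
# wing angle phi (jig, deg) -> blob centre; print rows in tool cm relative to the present pose
import sys
hx,hy=11,14
def blob(phi,dr=0):
    f=np.radians(phi);u=np.array([np.cos(f),np.sin(f)]);n=np.array([-u[1],u[0]])
    d=4.5+hx*abs(n[0])+hy*abs(n[1])
    k=np.tanh(4*u[1]),np.tanh(4*u[0])
    up=hx*u[0]*k[0]-hy*u[1]*k[1]
    return (28-0.6*up+dr)*u+d*n
if __name__=="__main__":
    j=jigpos();s=st()[0];print("jig",j,"rot",rot(),"F",s["force"],"t",s["time_s"])
    z=float(sys.argv[1])
    for a in sys.argv[2:]:
        b=blob(float(a)); print(a,"jig",b.round(1),"cm",rel(jig2w(b[0],b[1],z)).round(2),"postdist",np.hypot(b[0]-52,b[1]).round(0))
E
python3 plan.py 96 -90 -105 -120 -135 -150 -165
```

```text
jig [ 19.63862461 -30.39272412  95.79240701] rot [-0.00165497 -0.00464779  0.00211504] F [-0.31635725 -0.07141146 -0.39411676] t 2.3333
-90 jig [ 15.5 -28. ] cm [ 0.41  0.24 -0.02] postdist 46.0
-105 jig [  9.7 -36.3] cm [ 1.   -0.59 -0.02] postdist 56.0
-120 jig [  2.3 -38. ] cm [ 1.73 -0.76 -0.01] postdist 63.0
-135 jig [ -5.  -36.4] cm [ 2.47 -0.59 -0.01] postdist 68.0
-150 jig [-12.  -32.5] cm [ 3.17 -0.2  -0.01] postdist 72.0
-165 jig [-19.  -26.7] cm [ 3.86  0.38 -0.  ] postdist 76.0
```

Request:
move_arm([
  [0,0,0,0.4,0.2,0,0],
  [0,0,0,1.0,-0.5,0,0],
  [0,0,0,1.7,-0.75,0,0],
  [0,0,0,2.5,-0.6,0,0],
  [0,0,0,3.2,-0.2,0,0],
])

```text
time_s: 2.75
eef_pos: [514.0, -121.7, 97.3]
ee_rot: [-0.001, 0.28, 0.96, -0.0]
force: [0.8, -1.2, 0.1]
grip_width: 0.003
```

```bash
cat > look.py <<'E'
from h import *
import sys
for n in["top","wrist"]:
    c=capture(n)
    f=c["frame"]
    if n=="top": f=f[170:300,300:440]
    cv2.imwrite(f"pics/{n}{sys.argv[1]}.png",cv2.resize(f[:,:,::-1],None,fx=4 if n=="top" else .8,fy=4 if n=="top" else .8,interpolation=cv2.INTER_CUBIC))
E
python3 look.py 2; python3 plan.py 96 -150 -165 -180 -195 -210 -225
```

```text
jig [-13.31270027 -31.67463494  96.71855146] rot [-0.00159106 -0.00436649  0.00301929] F [ 0.90598233  1.41129232 -0.20602439] t 2.85
-150 jig [-12.  -32.5] cm [-0.13 -0.08  0.07] postdist 72.0
-165 jig [-19.  -26.7] cm [0.56 0.5  0.07] postdist 76.0
-180 jig [-28.  -18.5] cm [1.46 1.32 0.08] postdist 82.0
-195 jig [-35.1 -12.2] cm [2.18 1.95 0.08] postdist 88.0
-210 jig [-36.5  -4.5] cm [2.31 2.72 0.08] postdist 89.0
-225 jig [-34.6   3.2] cm [2.12 3.5  0.08] postdist 87.0
```

View pics/wrist2.png

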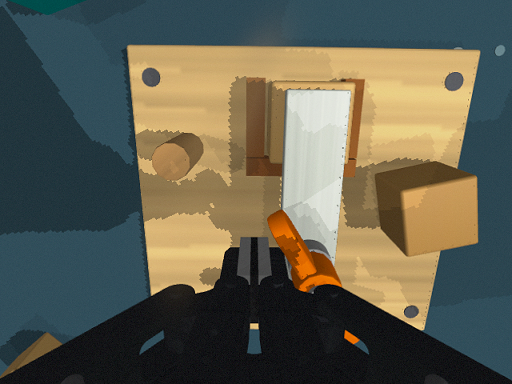

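View pics/top2.png

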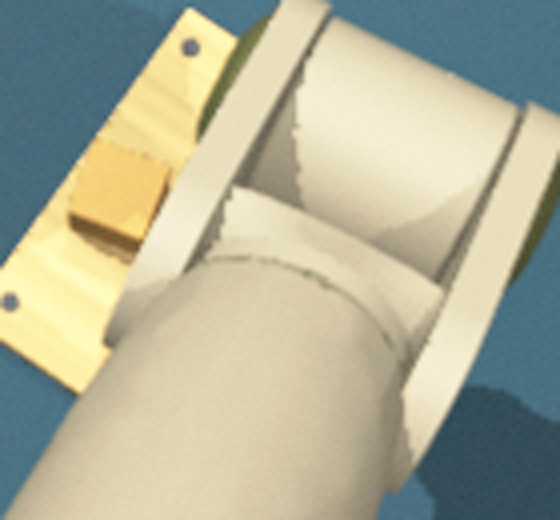

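The wrist view shows the wing turned about 50–60°, with its end at about (278,215), the hub at (322,270), and the fingertips behind it. The arm hides the knob in the top view. I'll carry on with the stroke.

Request:
move_arm([
  [0,0,0,0.5,0.5,0.1,0],
  [0,0,0,1.4,1.3,0.1,0],
  [0,0,0,2.2,2.0,0.1,0],
  [0,0,0,2.3,2.7,0.1,0],
  [0,0,0,2.1,3.5,0.1,0],
])

```text
time_s: 3.27
eef_pos: [514.5, -78.6, 95.7]
ee_rot: [-0.003, 0.279, 0.96, -0.0]
force: [-1.1, -1.2, -0.3]
grip_width: -0.001
```

```bash
python3 plan.py 95 -225 -240 -255 -270 -285 -300 -315 -330
```

```text
jig [-35.36841168   4.16036074  95.70092932] rot [-0.00184262 -0.00542428  0.00366343] F [-1.13693824 -1.18186688 -0.30267856] t 3.2667
-225 jig [-34.6   3.2] cm [-0.08 -0.09  0.07] postdist 87.0
-240 jig [-30.3  10.5] cm [-0.5   0.63  0.07] postdist 83.0
-255 jig [-24.2  17.8] cm [-1.13  1.36  0.06] postdist 78.0
-270 jig [-15.5  28. ] cm [-2.    2.38  0.05] postdist 73.0
-285 jig [-9.7 36.3] cm [-2.58  3.21  0.05] postdist 72.0
-300 jig [-2.3 38. ] cm [-3.31  3.37  0.05] postdist 66.0
-315 jig [ 5.  36.4] cm [-4.05  3.21  0.04] postdist 59.0
-330 jig [12.  32.5] cm [-4.75  2.82  0.04] postdist 52.0
```

Request:
move_arm([
  [0,0,0,-0.5,0.6,0.1,0],
  [0,0,0,-1.1,1.4,0.1,0],
  [0,0,0,-2.0,2.4,0.1,0],
  [0,0,0,-2.6,3.2,0.1,0],
  [0,0,0,-3.3,3.4,0.1,0],
])

```text
time_s: 3.68
eef_pos: [561.5, -66.5, 94.0]
ee_rot: [-0.003, 0.279, 0.96, 0.0]
force: [-1.7, 0.8, -0.4]
grip_width: 0.001
```

```bash
python3 look.py 3;python3 plan.py 95 -300 -315 -330 -345 -350 -355
```

```text
jig [-1.67934762 38.83101334 94.0888639 ] rot [-0.00155539 -0.00527426  0.00409459] F [-0.30681965 -0.45282344 -0.08219811] t 3.7833
-300 jig [-2.3 38. ] cm [ 0.07 -0.08 -0.09] postdist 66.0
-315 jig [ 5.  36.4] cm [-0.67 -0.25 -0.09] postdist 59.0
-330 jig [12.  32.5] cm [-1.37 -0.64 -0.1 ] postdist 52.0
-345 jig [19.  26.7] cm [-2.06 -1.22 -0.1 ] postdist 42.0
-350 jig [21.7 24.3] cm [-2.33 -1.46 -0.1 ] postdist 39.0
-355 jig [24.7 21.6] cm [-2.63 -1.73 -0.1 ] postdist 35.0
```

View pics/wrist3.png

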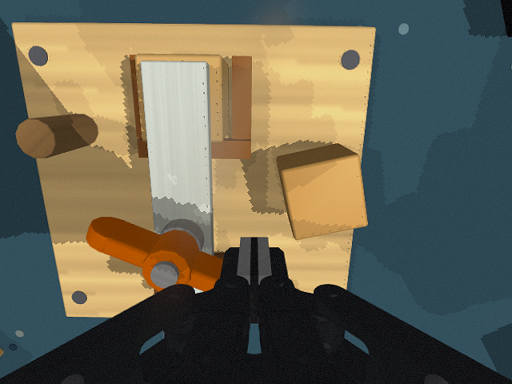

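The wrist view shows the wing at about -300° in the jig frame, with the fingertips at (255,240) still behind it. All the blocks are in place.

Request:
move_arm([
  [0,0,0,-0.7,-0.2,0,0],
  [0,0,0,-1.4,-0.6,0,0],
  [0,0,0,-2.0,-1.2,0,0],
  [0,0,0,-1.6,-0.4,0,0],
  [0,0,0,-1.6,-0.4,-3.0,0],
])

```text
time_s: 4.2
eef_pos: [570.8, -78.7, 119.5]
ee_rot: [-0.007, 0.28, 0.96, 0.0]
force: [-0.6, 0.0, -0.3]
grip_width: -0.002
```

```bash
python3 plan.py 138 -345 -130 -135; python3 plan.py 93 -135
```

```text
jig [ 12.06199709  34.4609765  119.53800244] rot [-0.00346869 -0.01442077  0.00296326] F [-0.6167151   0.00842741 -0.27528246] t 4.2
-345 jig [19.  26.7] cm [-0.66 -0.79 -1.85] postdist 42.0
-130 jig [ -2.6 -37.2] cm [ 1.51 -7.17 -1.8 ] postdist 66.0
-135 jig [ -5.  -36.4] cm [ 1.75 -7.08 -1.8 ] postdist 68.0
jig [ 12.06199709  34.4609765  119.53800244] rot [-0.00346869 -0.01442077  0.00296326] F [-0.6167151   0.00842741 -0.27528246] t 4.2
-135 jig [ -5.  -36.4] cm [ 1.69 -7.07  2.7 ] postdist 68.0
```

Request:
move_arm([
  [0,0,0,0,0,-2.2,0],
  [0,0,0,1.3,-3.5,-2.2,0],
  [0,0,0,1.3,-7.2,-2.2,0],
  [0,0,0,1.3,-7.2,-2.2,0],
])

```text
time_s: 4.53
eef_pos: [519.2, -136.1, 142.6]
ee_rot: [-0.007, 0.281, 0.96, -0.0]
force: [-0.6, -0.2, 0.2]
grip_width: -0.0
```

```bash
python3 look.py 4;python3 plan.py 93 -120 -125 -135 -150
```

```text
jig [-1.23896365e-01 -3.82880815e+01  1.42418340e+02] rot [-0.0032546  -0.01343559  0.00060214] F [ 0.50522655 -0.82260435 -0.31537485] t 4.6333
-120 jig [  2.3 -38. ] cm [-0.31  0.05  4.94] postdist 63.0
-125 jig [ -0.1 -37.7] cm [-0.07  0.07  4.94] postdist 64.0
-135 jig [ -5.  -36.4] cm [0.42 0.21 4.95] postdist 68.0
-150 jig [-12.  -32.5] cm [1.13 0.6  4.96] postdist 72.0
```

View pics/wrist4.png

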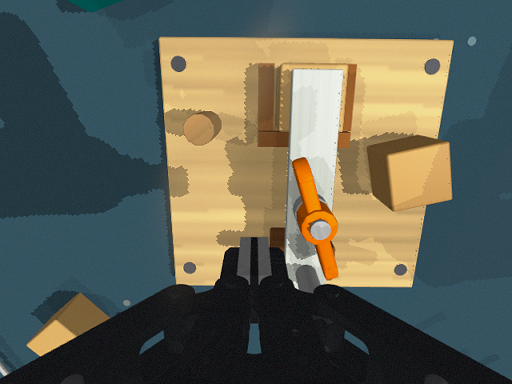

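The wrist view shows the knob at about -166°, with its near wing tip at (302,160) and the hub at (320,230). The fingertips are beside it and clear, and everything else is unmoved. I'll descend here for stroke 2.

Request:
move_arm([
  [0,-0.013,0,0,0,3,0],
  [0,-0.013,0,0,0,5,0],
  [0,-0.013,0,0.4,0.1,5,0],
  [0,-0.013,0,1.1,0.6,5,0],
  [0,-0.013,0,1.1,0.6,5,0],
])

```text
time_s: 5.05
eef_pos: [514.8, -120.6, 93.6]
ee_rot: [-0.0, 0.28, 0.96, -0.001]
force: [-0.1, -0.0, -0.3]
grip_width: -0.004
```

```bash
python3 plan.py 93 -150 -165 -180 -195 -210 -225
```

```text
jig [-12.45304116 -31.02656786  93.599396  ] rot [-0.00283843  0.00028015  0.00198533] F [-0.08527319 -0.01022084 -0.27870717] t 5.05
-150 jig [-12.  -32.5] cm [-0.04 -0.15  0.06] postdist 72.0
-165 jig [-19.  -26.7] cm [0.65 0.44 0.06] postdist 76.0
-180 jig [-28.  -18.5] cm [1.55 1.26 0.06] postdist 82.0
-195 jig [-35.1 -12.2] cm [2.26 1.89 0.05] postdist 88.0
-210 jig [-36.5  -4.5] cm [2.39 2.66 0.05] postdist 89.0
-225 jig [-34.6   3.2] cm [2.21 3.43 0.05] postdist 87.0
```

Request:
move_arm([
  [0,0,0,0.6,0.4,0.1,0],
  [0,0,0,1.5,1.2,0.1,0],
  [0,0,0,2.3,1.9,0.1,0],
  [0,0,0,2.4,2.7,0.1,0],
  [0,0,0,2.2,3.4,0.1,0],
])

```text
time_s: 5.47
eef_pos: [514.5, -78.8, 92.9]
ee_rot: [-0.0, 0.28, 0.96, -0.001]
force: [-1.2, -1.2, -0.7]
grip_width: -0.004
```

```bash
python3 plan.py 93 -225 -232 -240 -247 -255 -262 -270
```

```text
jig [-35.25371402   4.00492431  92.86593771] rot [-0.0028567   0.00020764  0.00272393] F [-1.17219277 -1.23381914 -0.67041012] t 5.4667
-225 jig [-34.6   3.2] cm [-0.07 -0.08 -0.01] postdist 87.0
-232 jig [-32.9   6.7] cm [-0.24  0.27 -0.01] postdist 85.0
-240 jig [-30.3  10.5] cm [-0.49  0.65 -0.02] postdist 83.0
-247 jig [-27.7  13.8] cm [-0.76  0.97 -0.02] postdist 81.0
-255 jig [-24.2  17.8] cm [-1.11  1.37 -0.02] postdist 78.0
-262 jig [-20.6  22.1] cm [-1.47  1.8  -0.02] postdist 76.0
-270 jig [-15.5  28. ] cm [-1.98  2.39 -0.02] postdist 73.0
```

Request:
move_arm([
  [0,0,0,-0.25,0.3,0,0],
  [0,0,0,-0.5,0.65,0,0],
  [0,0,0,-0.75,1.0,0,0],
  [0,0,0,-1.1,1.4,0,0],
  [0,0,0,-1.1,1.4,0,0],
])

```text
time_s: 5.88
eef_pos: [532.1, -72.8, 92.7]
ee_rot: [-0.0, 0.28, 0.96, -0.001]
force: [0.1, 0.1, 0.3]
grip_width: 0.002
```

```bash
python3 plan.py 92 -255 -262 -270 -277 -285 -292 -300
```

```text
jig [-23.65174712  18.58840936  92.7116856 ] rot [-0.00251586  0.00044959  0.00273675] F [0.05527554 0.12086815 0.25060955] t 5.8833
-255 jig [-24.2  17.8] cm [ 0.05 -0.08  0.07] postdist 78.0
-262 jig [-20.6  22.1] cm [-0.3   0.35  0.07] postdist 76.0
-270 jig [-15.5  28. ] cm [-0.82  0.94  0.07] postdist 73.0
-277 jig [-13.2  32.8] cm [-1.05  1.42  0.07] postdist 73.0
-285 jig [-9.7 36.3] cm [-1.4   1.77  0.07] postdist 72.0
-292 jig [-6.3 37.7] cm [-1.74  1.9   0.07] postdist 69.0
-300 jig [-2.3 38. ] cm [-2.14  1.93  0.07] postdist 66.0
```

Request:
move_arm([
  [0,0,0,-0.3,0.35,0.1,0],
  [0,0,0,-0.55,0.65,0.1,0],
  [0,0,0,-0.8,0.95,0.1,0],
  [0,0,0,-1.05,1.4,0.1,0],
])

```text
time_s: 6.22
eef_pos: [548.6, -66.6, 91.6]
ee_rot: [-0.0, 0.28, 0.96, -0.001]
force: [-1.7, -0.4, 0.1]
grip_width: 0.0
```

```bash
python3 look.py 5; python3 plan.py 92 -277 -285 -292 -300 -307 -315
```

```text
jig [-12.85426272  33.21991682  91.64018137] rot [-0.00215584  0.00080484  0.00304176] F [-0.64125459 -0.35657937 -0.17064981] t 6.3167
-277 jig [-13.2  32.8] cm [ 0.04 -0.04 -0.04] postdist 73.0
-285 jig [-9.7 36.3] cm [-0.32  0.31 -0.04] postdist 72.0
-292 jig [-6.3 37.7] cm [-0.66  0.44 -0.04] postdist 69.0
-300 jig [-2.3 38. ] cm [-1.05  0.47 -0.04] postdist 66.0
-307 jig [ 1.1 37.5] cm [-1.4   0.43 -0.04] postdist 63.0
-315 jig [ 5.  36.4] cm [-1.79  0.31 -0.04] postdist 59.0
```

View pics/wrist5.png

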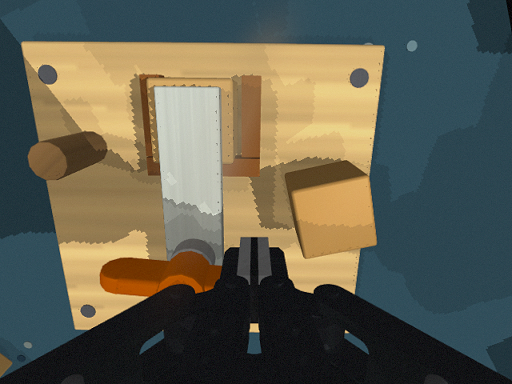

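The wrist view shows the knob across the strap, with its far wing at (105,275), at about -277°. There is no stop yet and the strap is nearly down, so I continue in small steps.

Request:
move_arm([
  [0,0,0,-0.3,0.3,0,0],
  [0,0,0,-0.65,0.45,0,0],
  [0,0,0,-1.05,0.45,0,0],
])

```text
time_s: 6.57
eef_pos: [555.3, -65.2, 90.6]
ee_rot: [-0.008, 0.279, 0.96, -0.0]
force: [-40.3, 19.3, 22.8]
grip_width: 0.001
```

```bash
python3 plan.py 91 -300 -307 -315 -322 -330 -337 -345 -350
```

```text
jig [-8.19578322 37.46983782 90.60296398] rot [-0.00541583 -0.01602973  0.00359728] F [-40.28361009  19.2823516   22.82303435] t 6.5667
-300 jig [-2.3 38. ] cm [-0.58  0.05 -0.05] postdist 66.0
-307 jig [ 1.1 37.5] cm [-0.93  0.   -0.05] postdist 63.0
-315 jig [ 5.  36.4] cm [-1.32 -0.11 -0.06] postdist 59.0
-322 jig [ 8.4 34.8] cm [-1.65 -0.27 -0.06] postdist 56.0
-330 jig [12.  32.5] cm [-2.02 -0.5  -0.07] postdist 52.0
-337 jig [15.2 30. ] cm [-2.34 -0.75 -0.07] postdist 47.0
-345 jig [19.  26.7] cm [-2.71 -1.09 -0.08] postdist 42.0
-350 jig [21.7 24.3] cm [-2.98 -1.33 -0.08] postdist 39.0
```

The force rose to about 45 N with the fingertips stopped short of their target, so this looks like the stop. I'll back off, lift and look.

Request:
move_arm([
  [0,0,0,0.6,0.3,0,0],
  [0,0,0,1.0,0.5,0,0],
  [0,0,0,1.0,0.5,-3,0],
  [0,0,0,1.0,0.5,-6,0],
  [0,0,0,1.0,0.5,-6,0],
])

```text
time_s: 6.98
eef_pos: [553.5, -56.6, 156.4]
ee_rot: [-0.003, 0.279, 0.96, -0.0]
force: [0.4, -0.7, 1.1]
grip_width: -0.002
```

```bash
python3 look.py 6; python3 plan.py 91 -277 -285
```

```text
jig [-16.42277188  43.03140119 151.71116735] rot [-0.00451644 -0.01271509  0.00351577] F [-0.25879248 -0.02073733 -0.60264293] t 7.0833
-277 jig [-13.2  32.8] cm [-0.39 -0.99  6.07] postdist 73.0
-285 jig [-9.7 36.3] cm [-0.75 -0.65  6.07] postdist 72.0
```

View pics/wrist6.png

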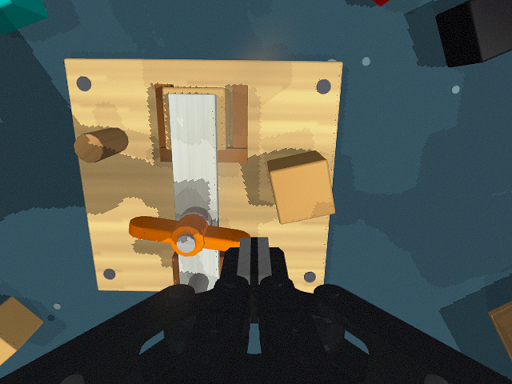

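The wrist view shows the knob free at about -285°: hub (186,243), far wing tip (133,225). The blocks are all in place. I'll measure the wing angle, push again to confirm it is the stop and not only strap load, then compare.

```bash
cat > wing.py <<'E'
from h import *
import sys
c=capture(sys.argv[1] if len(sys.argv)>1 else "wrist"); h=cv2.cvtColor(c["frame"],cv2.COLOR_RGB2HSV)
m=cv2.inRange(h,(8,215,165),(20,255,255))  # bright tops
k,l,s,ce=cv2.connectedComponentsWithStats(m)
i=1+np.argmax(s[1:,4]); ys,xs=np.nonzero(l==i)
P=np.array([onz(c,(x,y),107)[:2] for x,y in zip(xs,ys)])-K
J=np.c_[P@ux,P@uy]; 
q=cv2.fitLine(J.astype(np.float32),cv2.DIST_HUBER,0,.01,.01).ravel()
print("n",len(J),"x",J[:,0].min(),J[:,0].max(),"y",J[:,1].min(),J[:,1].max(),"angle mod180",np.degrees(np.arctan2(q[1],q[0]))%180)
o=c["frame"].copy();o[l==i]=(255,0,255)
cv2.imwrite("pics/w_%d.png"%int(ctrl.sense()["time_s"]*100),o[:,:,::-1][150:400])
E
python3 wing.py; ls -t pics|head -1; python3 plan.py 91 -277 -280 -285 -290 -295
```

```text
n 1913 x -12.060104568511644 9.979361137998733 y -38.029455879089674 33.391208373633816 angle mod180 82.318344
w_713.png
jig [-17.0909379   42.83545312 150.48370294] rot [-0.00519858 -0.01536459  0.00350971] F [-0.03598673  0.01763494 -0.02213795] t 7.1333
-277 jig [-13.2  32.8] cm [-0.47 -0.97  5.95] postdist 73.0
-280 jig [-12.   34.4] cm [-0.6  -0.81  5.94] postdist 73.0
-285 jig [-9.7 36.3] cm [-0.83 -0.62  5.94] postdist 72.0
-290 jig [-7.3 37.4] cm [-1.07 -0.51  5.94] postdist 70.0
-295 jig [-4.8 37.9] cm [-1.32 -0.47  5.93] postdist 68.0
```

Request:
move_arm([
  [0,-0.015,0,0.4,-0.7,3,0],
  [0,-0.015,0,0.4,-0.7,5.8,0],
  [0,-0.015,0,0.4,-0.7,5.8,0],
  [0,-0.015,0,0.1,-0.7,5.8,0],
  [0,-0.015,0,-0.2,-0.7,5.8,0],
])

```text
time_s: 7.55
eef_pos: [548.6, -63.0, 93.5]
ee_rot: [-0.0, 0.279, 0.96, -0.002]
force: [1.0, 0.2, 0.2]
grip_width: -0.002
```

```bash
python3 plan.py 91 -277
```

```text
jig [-15.04926372  35.7855105   93.46561918] rot [-0.00485478  0.00080275  0.00360999] F [0.98297212 0.2351419  0.21403272] t 7.55
-277 jig [-13.2  32.8] cm [-0.18 -0.3   0.25] postdist 73.0
```

Request:
move_arm([
  [0,0,0,-0.3,0,0.1,0],
  [0,0,0,-0.5,0,0.1,0],
  [0,0,0,-0.7,0,0.1,0],
])

```text
time_s: 7.8
eef_pos: [553.5, -65.6, 93.4]
ee_rot: [-0.003, 0.279, 0.96, -0.002]
force: [-16.4, 11.2, 11.8]
grip_width: -0.0
```

```bash
python3 plan.py 91 -277; python3 wing.py
```

```text
jig [-9.53259957 36.13338707 93.35925758] rot [-0.00486173 -0.00388151  0.00361713] F [-16.41984348  11.21095047  11.80337809] t 7.8
-277 jig [-13.2  32.8] cm [ 0.37 -0.33  0.24] postdist 73.0
n 1899 x -11.944162493211529 3.6244677683154 y -36.89397850701353 9.75872240961968 angle mod180 87.56986
```

Request:
move_arm([
  [0,0,0,-0.3,0,0,0],
  [0,0,0,-0.5,0,0,0],
  [0,0,0,-0.5,0,0,0],
])

```text
time_s: 8.1
eef_pos: [553.8, -65.7, 93.3]
ee_rot: [-0.009, 0.279, 0.96, -0.001]
force: [-22.6, 12.5, 11.4]
grip_width: -0.001
```

```bash
python3 plan.py 91 -277
```

```text
jig [-9.27869693 36.25402545 93.29360209] rot [-0.00672272 -0.01759456  0.00426193] F [-22.58281508  12.52376243  11.42099025] t 8.1
-277 jig [-13.2  32.8] cm [ 0.39 -0.34  0.24] postdist 73.0
```

The push stays firm: the tips moved only 0.25 mm further. Now I'll back off, lift and retreat.

Request:
move_arm([
  [0,0,0,0.8,0.3,0,0],
  [0,0,0,1.2,0.4,0,0],
  [0,0,0,1.2,0.4,-4,0],
  [0,0,0,1.2,0.4,-8,0],
  [0,0,0,1.2,0.4,-11,0],
])

```text
time_s: 8.52
eef_pos: [548.8, -56.6, 207.3]
ee_rot: [-0.007, 0.279, 0.96, -0.001]
force: [1.0, -0.3, 0.8]
grip_width: -0.001
```

Request:
move_arm([
  [0,0,0,4,4,-4,0],
  [0,0,0,8,8,-4,0],
  [0,0,0,12,12,-4,0],
  [0,0,0,16,16,-4,0],
  [0,0,0,16,16,-4,0],
])

```text
time_s: 8.93
eef_pos: [505.9, 138.8, 248.4]
ee_rot: [-0.005, 0.279, 0.96, -0.0]
force: [0.7, 0.0, -0.6]
grip_width: -0.001
```

Run:
```python
from h import *
for n,(a,b,c_,d) in dict(top=(160,300,280,440),scene=(205,325,205,360)).items():
    c=capture(n);pickle.dump(c,open(n+"9.pkl","wb"))
    o=pickle.load(open(n+"0.pkl","rb"))["frame"]
    z=np.hstack([o[a:b,c_:d],c["frame"][a:b,c_:d]])
    cv2.imwrite(f"pics/{n}9.png",cv2.resize(z[:,:,::-1],None,fx=2.5,fy=2.5,interpolation=cv2.INTER_CUBIC))
    cv2.imwrite(f"pics/{n}9f.png",c["frame"][:,:,::-1])
print(st()[0]["force"],st()[1],jigpos())
```

```text
[ 0.57941551 -1.05329589 -0.30632213] [505.14215793 141.88334351 248.59093617] [-162.20621586  184.76243112  248.59093617]
```

View pics/top9.png

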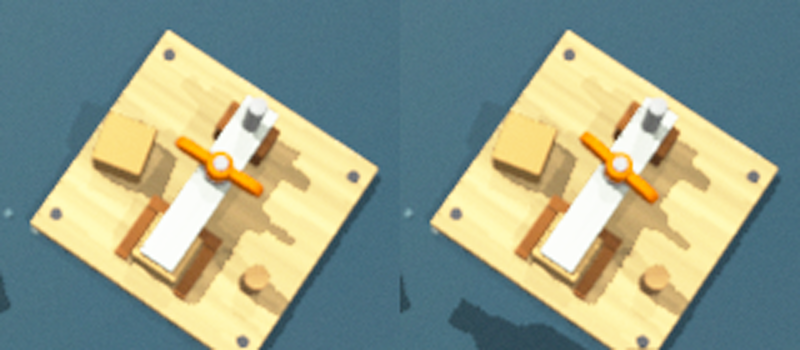

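View pics/scene9.png

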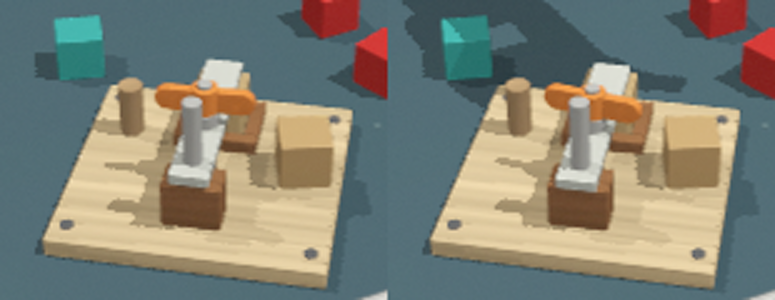

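Run:
```python
from h import *
for n,zz in(("top0",112),("top9",107)):
    c=pickle.load(open(n+".pkl","rb"));h=cv2.cvtColor(c["frame"],cv2.COLOR_RGB2HSV)
    m=cv2.inRange(h,(5,170,120),(22,255,255))
    k,l,s,ce=cv2.connectedComponentsWithStats(m[180:260,330:410]);i=1+np.argmax(s[1:,4]);ys,xs=np.nonzero(l==i)
    P=np.array([onz(c,(x+330,y+180),zz)[:2] for x,y in zip(xs,ys)])-K
    q=cv2.fitLine(np.c_[P@ux,P@uy].astype(np.float32),cv2.DIST_L2,0,.01,.01).ravel()
    print(n,len(P),np.degrees(np.arctan2(q[1],q[0]))%180)
a=pickle.load(open("top0.pkl","rb"))["frame"].astype(int);b=pickle.load(open("top9.pkl","rb"))["frame"].astype(int)
cv2.imwrite("pics/diff.png",np.abs(a-b).max(2).clip(0,255).astype(np.uint8))
c=pickle.load(open("scene9.pkl","rb"))
z=np.hstack([pickle.load(open("scene0.pkl","rb"))["frame"][220:270,255:320],c["frame"][220:270,255:320]])
cv2.imwrite("pics/sz.png",cv2.resize(z[:,:,::-1],None,fx=6,fy=6,interpolation=cv2.INTER_NEAREST))
```

```text
top0 221 91.34028
top9 217 81.71175
```

View pics/diff.png

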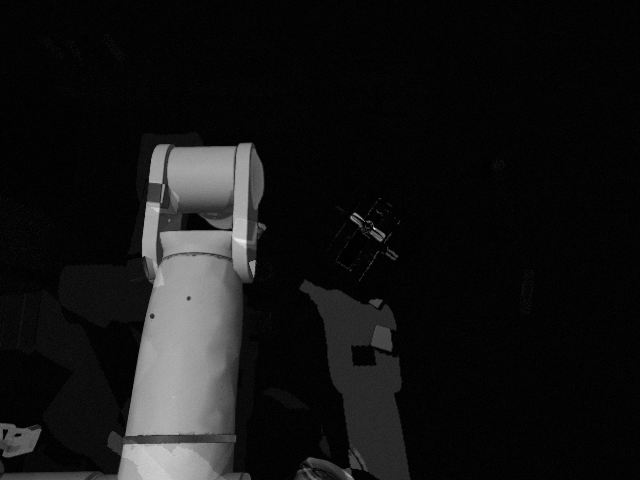

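View pics/sz.png

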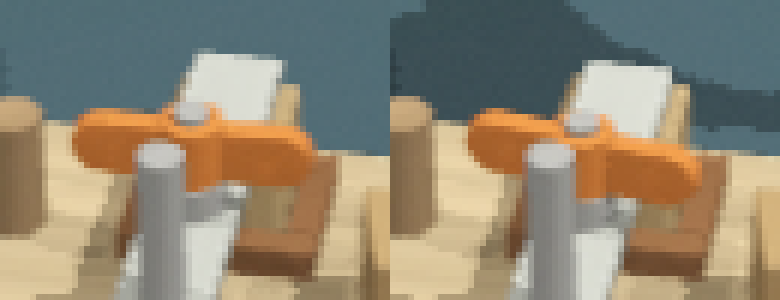

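The pictures agree:
- **Knob angle:** it rested at 82.3° (mod 180°) after the first push and 81.7° after the second, so there was no rebound.
- **Strap:** in the scene view it is about 1.3 px lower against the block.
- **Other things:** the top-view difference shows change only at the knob and strap, plus the arm and its shadow.

I'm handing the job in.

```bash
python3 -c "
from rig import job
print(job.finish_job())"
```

```text
the job is handed in; nothing more can be done
None
```

I turned the knob clockwise with the shut fingertips, in two strokes of about 255° and 115° (about 6.45 rad in all), until it met a firm stop. I then retreated clear and handed the job in at about 9 s; no verdict is reported.

- **Stop:** the first push against it gave about 50 N. A second, slower push reached about 28 N, with the tips moving only 0.25 mm further. The knob rested at 82.3° and then 81.7° (mod 180°), so it did not spring back. The stop is inferred from this and the total turn, because the knob's joint value cannot be read directly.
- **Strap:** it is visibly lower, by roughly the 4 mm the turn should give. I could not measure the force of the strap on the block.
- **Other things:** the before-and-after top view showed no other movement, though the arm or its shadow covered part of the bench.
- **Disagreements:** one wing-angle reading, taken with the fingers hiding part of the knob (87.6°), disagreed with the rest and I ignored it. My fingertip contact model also ran several degrees ahead of the knob angles seen in the pictures.

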